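Catch the falling glass lid of the cheese case and let it down without a knock

ROBOT

A 7-joint arm with a two-finger parallel gripper is mounted at the origin on a cart in front of the work surface, level with it; the furniture and walls round the work are solid. World frame = base frame: x ahead of the robot, y to its left, z up, the work surface at z = 0. Lengths are in mm, angles in degrees, forces in N, time in s.
With the tool pointing down it reaches from about 425 to 1025 mm from the base axis. Payload 9.4 kg.
Tool frame: the origin (TCP) lies midway between the tips of the shut fingers; the grasp point (between the pads) lies 19 mm behind it (grasp_offset is the distance from the TCP to the grasp point, in mm); x points along the fingers, z is the direction in which the jaws open and shut, and the axes are right-handed (so a half turn about x gives the same grasp; the last joint's range is limited). The gripper opens to 93 mm and grips with 3 to 60 N. Pads are 15 mm wide; open, the fingers measure 128 mm over their backs; the gripper's body (75 mm by 188 mm) begins 65 mm behind the grasp point.
Start: joints at [69.918, 34.337, -0.143, 91.639, 0.103, 54.024, -4.572], TCP at [196.023, -697.997, 191.718] pointing down, gripper open.
Joint ranges: [-147.43, 147.43], [-19.82, 112.94], [-74.19, 73.91], [6.32, 146.72], [-59.91, 239.91], [6.04, 106.73], [-150.56, 150.56]. Speed limits (degrees/s): [127.2, 127.2, 172.46, 172.46, 180, 180, 180].

INTERFACE

Orientations are given as [roll, pitch, yaw] about the fixed x, y, z axes, in that order (R = Rz(yaw) Ry(pitch) Rx(roll)).
In Python, from cell import * gives the robot as it stands.
- The arm moves only by the tool drive_tool, never from a script. Its argument "rows" is a list of rows, each a list of 7 numbers: the shift along the tool's x, y, z in m, then the turn, a rotation vector about the tool's x, y, z in rad, then the closure in counts, from 0 (fully open) to 255 (shut). A call has 1 to 10 rows; each row is the pose to reach, as a shift and turn from the pose measured when the call began, along the tool's axes at that moment; what a row does not reach only later rows make up. A row lasts 1/12 s, in which the tool goes at most 41.7 mm and 7.16 degrees, less where a joint would pass 70% of its speed; a pose out of reach is approached as far as the arm can. A call with a gripper value outside its range is refused whole. The fingers move at their own pace and stop on an object; "squeeze" is the grip in N (left out, the last holds). Time passes only in rows, so rows that repeat a pose let the fingers close. It gives the time, the measured TCP pose, the force and the opening at its end, in the units of the state.
- get_obs(): the state, without advancing time (a new reading comes with each control period).
- snapshot(name): name is "side" or "top" or "wrist"; returns a dict with "pixels" (420x560x3 uint8, red, green, blue), "intrinsics" (3x3 intrinsics, pixels), "R" (3x3) and "t" (3): a world point X has camera coordinates R X + t. Camera axes: x right, y down, z forward; pixel columns grow to the right and rows downward; lengths in mm; the calibration is good to about 2 mm. The wrist camera is an equidistant fisheye: a pixel r from the principal point sees the ray r / f radians off the axis. A picture is of the moment at which its call begins. There is no depth.
- finish_job(): hands the job in, once; it reports no verdict.
The state is a dict: "clock": time; "qpos": joint angles; "qd": joint speeds; "tau": joint torques, N m; "tcp_pos": TCP position; "tcp_rot": TCP orientation; "contact_force": force on the tool from outside, world axes, zero at the start; "moment": the same for the moment, N m; "finger_gap": finger opening in mm.
Only numpy, scipy, OpenCV 4.12 (cv2) and the standard library are available. Lean on these libraries where they do the work, as an engineer would, in place of code of your own. Each camera call takes 0.05 s, during which the arm holds its last target.

TASK

Close the glass lid of the cheese case on the counter: from behind, tip it forward off its rest with a fingertip and take the finger away, then, while the lid is coming down by itself and well before it reaches the box, catch it on the outside of a finger from below and let it down gently until it lies fully shut, without a knock on the glass. Do not pinch or force the lid, and leave the picks, the lamb and the wrapped cheese where they are; finish with the hand clear.

Things in the scene. Friction and masses are not known exactly. Their poses are not given: they have to be found in the camera images.
- case: Fixed beech box, 135 mm deep (x), 200 wide (y), 85 high, open-topped, two low wrapped cheeses inside. Origin: centre of its underside on the counter; x points from the front to the hinge side, y along the hinge, z up. Its yaw is -1.65 to -1.15 rad: the front (-x) faces the robot's left. At the back two steel stops with rubber bumpers, 137 mm high; nothing of the case behind the lid is higher.
- lid_hinge (a point): Middle of the hinge line (at x +62.5, y 0, z 92 mm of the case; it runs along the case's y). A worn damper: let go anywhere, the lid at once falls at its own speed, about 0.08 rad/s at 0.1 rad past upright, 0.6 half-way, 0.7 to 1 when nearly shut (a slam). From 0.1 rad past upright it takes 3 to 4 s to shut. So carry it until it lies shut; a drop of the last 3 mm is no matter.
- lid (a joint): Lid angle, rad: 0 = shut, level on the box; 1.57 = upright; 1.70 = open, leaning back on its bumpers (the start). The lid weighs 0.45 to 0.65 kg; about 1 N at its top edge brings it forward; once forward of upright it falls by itself. Arriving faster than 0.45 rad/s (7 cm/s at the lip) in the last 0.2 rad is a knock. Over 22 N from the fingers is forcing it.
- lip_edge (a point): Middle of the lid's free edge (nose of its finger lip, mid-thickness), 160 mm from the hinge line; open, the top edge, about 250 mm up. Lid: aluminium frame 11 mm thick with a glass pane, 196 mm wide; its last 30 mm is a full-width lip 6 to 8 mm thick. Shut, the lip juts 30 mm out before the box, underside 88 mm up, free below: a finger tilted 45 degrees can carry it and draw back.
- pick_pot: Blue pot of wooden picks, diameter 48 mm, 79 mm high, loose, on the counter behind the case (hinge side). Origin at the centre of its underside.
- lamb: Small white ceramic lamb, 32 x 86 mm, 54 mm high, loose, on the counter behind the case (hinge side), nearer the robot than the pot. Origin at the centre of its underside.
- portion: Film-wrapped wedge of cheese with a label, 76 x 93 x 52 mm high, loose, on the counter in front of the case on the side away from the robot. Origin at the centre of its underside.
- screen_corner (a point): Top left corner of the room's clear glass screen, hard to see: a fixed upright pane, 240 mm high, standing on the counter 0.61 m ahead of the robot, from here all the way to the right (-y), behind the case. Keep the hand and wrist clear of it.

How it is judged:
By the outcome, as a careful person would: the job done as asked, in the order asked, and still so for the second after the job is handed in, with the robot touching nothing.
It also fails if it takes over 48 s, if anything falls off the work surface, if the arm or the gripper's body presses on something with over 40 N, if the wrist force passes 120 N, or if a joint passes its speed limit or range.

## Working session

There is one attempt and no reset: what is moved stays moved. The work goes in short steps, Python scripts to look and compute and a tool call to move; the robot and the scene stay as the last step left them, time stands still between calls to the robot, and variables do not carry over. Pictures are saved under pics/ and viewed, and the job is handed in when it is done.

Besides the shell and the picture viewer there is one more tool, called after ">>>" as name(argument=value, ...) on one line, values as JSON. drive_tool: Moves the arm, as the interface text tells. Its arguments: {"type":"object","properties":{"rows":{"type":"array"},"squeeze":{"type":"number"}},"required":["rows"]}

```bash
ls; mkdir -p pics; python3 - <<'E'
from cell import *
import cv2
print(get_obs())
for n in ("side","top","wrist"):
    s=snapshot(n); cv2.imwrite(f"pics/a_{n}.png",s["pixels"][:,:,::-1]); print(n,s["intrinsics"],s["R"],s["t"])
E
```

```text
pics
{'clock': 0.0, 'qpos': array([69.91749881, 34.38620952, -0.14524795, 91.68163365,  0.10446819,
       54.02518638, -4.57040082]), 'qd': array([-0.01359941,  0.00609481, -0.02173017, -0.03461204,  0.09763472,
        0.03634029, -0.03585515]), 'tau': array([-8.91618183e-04, -7.65068936e+01,  1.49663329e+00, -2.52351612e+01,
       -5.24969213e-02,  1.69305172e-02,  1.84972723e-04]), 'tcp_pos': array([ 195.85412071, -697.47122555,  190.83442722]), 'tcp_rot': array([-173.94204454,   89.90706767,  111.75142449]), 'contact_force': array([-0.17712908,  0.47558561,  0.75986874]), 'moment': array([-0.01418948, -0.07786837, -0.0089616 ]), 'finger_gap': 92.9667252966671}
side [[431.2047868    0.         275.07305736]
 [  0.         431.2047868  208.3465761 ]
 [  0.           0.           1.        ]] [[ 0.85249376  0.52267861 -0.00783969]
 [ 0.35791262 -0.59455819 -0.71999939]
 [-0.38098943  0.61098906 -0.69393042]] [-543.38087293   64.95850414 1183.51442398]
top [[540.90387219   0.         287.21165242]
 [  0.         540.90387219 211.37021061]
 [  0.           0.           1.        ]] [[-0.01543664 -0.99969379  0.01934015]
 [-0.99046523  0.0126402  -0.13718182]
 [ 0.13689535 -0.02127337 -0.99035706]] [ 181.61756603  522.5646609  1235.65292624]
wrist [[325.1922621    0.         279.88719035]
 [  0.         325.1922621  212.92704988]
 [  0.           0.           1.        ]] [[ 0.26887808 -0.96317361 -0.00108654]
 [-0.91944388 -0.25700628  0.29760834]
 [-0.28692774 -0.07902134 -0.95468743]] [-724.1390292   -33.4468936   392.21256442]
```

View pics/a_side.png

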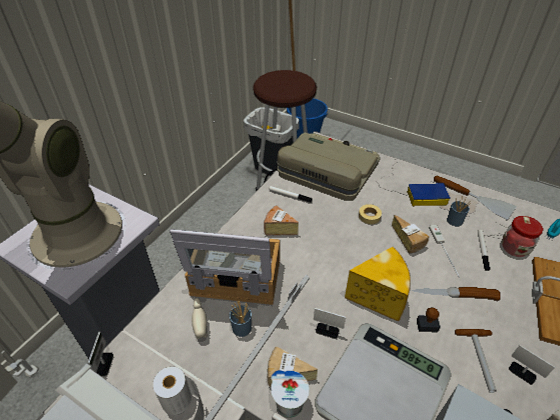

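View pics/a_top.png

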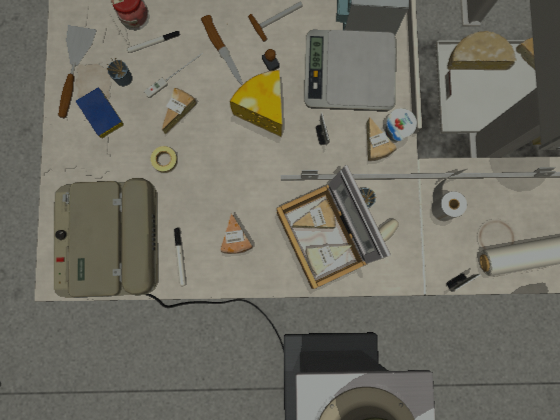

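View pics/a_wrist.png

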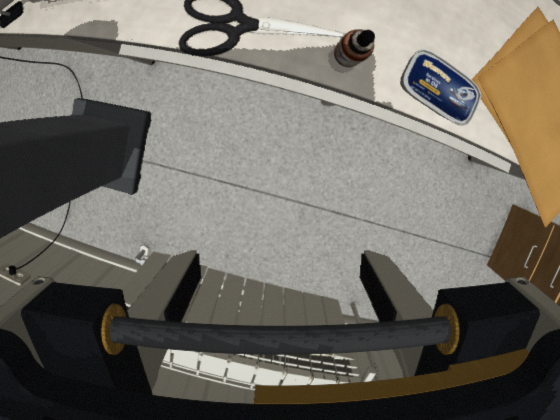

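```bash
ls -la; python3 - <<'E'
import cv2
a=cv2.imread("pics/a_top.png")[150:310,250:430]; cv2.imwrite("pics/b_top.png",cv2.resize(a,None,fx=4.4,fy=3.7*1.0,interpolation=cv2.INTER_CUBIC) if 0 else cv2.resize(a,None,fx=3.7,fy=3.7,interpolation=cv2.INTER_CUBIC))
a=cv2.imread("pics/a_side.png")[190:350,150:330]; cv2.imwrite("pics/b_side.png",cv2.resize(a,None,fx=3.7,fy=3.7,interpolation=cv2.INTER_CUBIC))
import cell; print([n for n in dir(cell) if not n.startswith('_')])
E
```

```text
total 12
drwxr-xr-x  3 agent agent 4096 Dec  7 03:01 .
drwxr-xr-x 23 root  root  4096 Dec  7 03:01 ..
drwxr-xr-x  2 agent agent 4096 Dec  7 03:01 pics
['MotionError', 'finish_job', 'get_obs', 'grasp_offset', 'snapshot']
```

View pics/b_top.png

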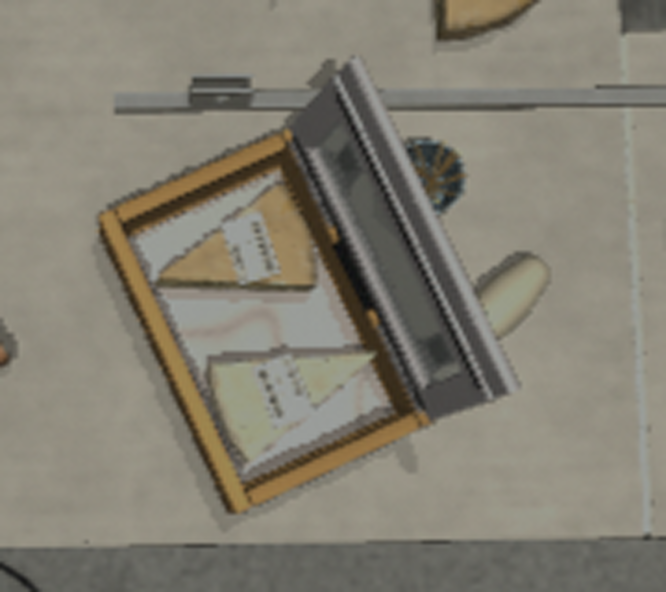

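View pics/b_side.png

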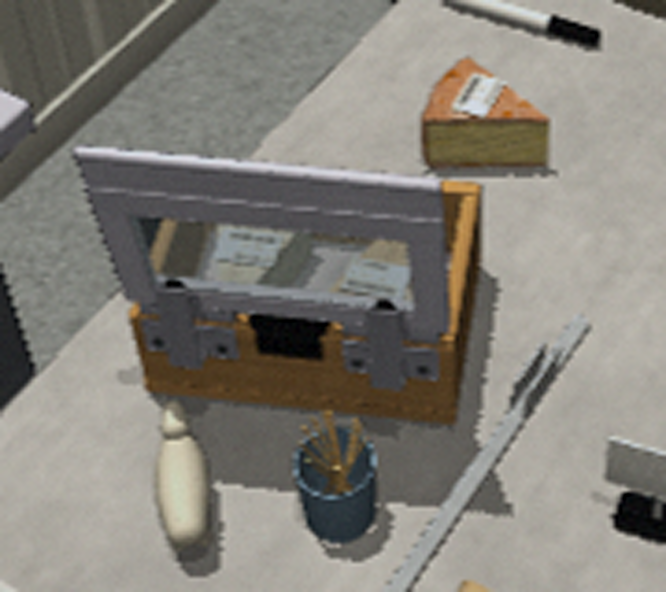

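```bash
cat > h.py <<'E'
import numpy as np, cv2
from cell import *
def ray(s,px):
    K=s["intrinsics"];R=s["R"];t=s["t"]
    d=R.T@np.linalg.solve(K,np.array([px[0],px[1],1.0])); return -R.T@t, d/np.linalg.norm(d)
def onz(s,px,z):
    c,d=ray(s,px); return c+d*(z-c[2])/d[2]
def tri(s1,p1,s2,p2):
    c1,d1=ray(s1,p1);c2,d2=ray(s2,p2)
    A=np.stack([d1,-d2],1);x,*_=np.linalg.lstsq(A,c2-c1,rcond=None)
    a=c1+d1*x[0];b=c2+d2*x[1];return (a+b)/2,np.linalg.norm(a-b)
def proj(s,X):
    c=s["R"]@np.asarray(X,float)+s["t"];p=s["intrinsics"]@c;return p[:2]/p[2]
E
python3 - <<'E'
from h import *
S=snapshot("side");T=snapshot("top")
f=lambda x,y:(250+x/3.7-.35,150+y/3.7-.35)
g=lambda x,y:(150+x/3.7-.35,190+y/3.7-.35)
C={n:onz(T,f(*p),85) for n,p in dict(ff=(100,213),fn=(233,513),bn=(428,420),bf=(287,132)).items()}
for k,v in C.items(): print(k,v.round(1))
print("lens",*[np.linalg.norm(C[a]-C[b]).round(1) for a,b in (("ff","fn"),("fn","bn"),("bn","bf"),("bf","ff"))])
print("lid near",tri(T,f(517,388),S,g(77,150)),"far",tri(T,f(352,57),S,g(443,183)))
print("pot top",onz(T,f(436,176),79),"lamb",onz(T,f(520,285),40),"portion",onz(T,(236,233),52))
print("screen on z0", onz(T,(281,177),0),onz(T,(281,177),5))
E
```

```text
ff [527.8 198.9  85. ]
fn [345.6 121.8  85. ]
bn [399.3   2.9  85. ]
bf [576.6  83.5  85. ]
lens 197.9 130.4 194.8 125.3
lid near (array([409.10444018, -17.12513819, 248.20583263]), np.float64(1.0346443939913674)) far (array([587.08040956,  63.83972475, 247.24407653]), np.float64(1.107249129323579))
pot top [549.11316359  -8.28924584  79.        ] lamb [485.10684807 -65.73210783  40.        ] portion [473.95717721 293.06263888  52.        ]
screen on z0 [614.39763315 187.30085282   0.        ] [613.37911488 187.35481271   5.        ]
```

```bash
cat >> h.py <<'E'
from scipy.spatial.transform import Rotation as Ro
PHI=np.radians(24.1)
yh=np.array([np.cos(PHI),np.sin(PHI),0]); u=np.array([-np.sin(PHI),np.cos(PHI),0]); zz=np.array([0,0,1.])
HG=np.array([488.3,43.4,92.])
def Rtool(a,sg):  # a deg below horizontal, pointing -u ; tool z = sg*yh
    a=np.radians(a); x=-u*np.cos(a)-zz*np.sin(a); z=sg*yh; return np.stack([x,np.cross(z,x),z],1)
def cur():
    o=get_obs(); return o["tcp_pos"],Ro.from_euler("xyz",o["tcp_rot"],degrees=True).as_matrix(),o
def rel(p,R,p0,R0):
    return np.r_[R0.T@(np.asarray(p)-p0)/1000, Ro.from_matrix(R0.T@R).as_rotvec()]
def P(th,s=0): return HG+160*(u*np.cos(th)+zz*np.sin(th))+3.5*(u*np.sin(th)-zz*np.cos(th))+s*yh
def tcp_for(th,a,d,s,gap=0,half=7.5):
    al=np.radians(a); n=-u*np.sin(al)+zz*np.cos(al); x=-u*np.cos(al)-zz*np.sin(al)
    return P(th,s)-n*(half+gap)+x*d
E
python3 - <<'E'
from h import *
p,R,o=cur(); print(R.round(3))
for sg in (1,-1):
  for a in (90,50): print(sg,a,np.degrees(rel(p,Rtool(a,sg),p,R)[3:]).round(0))
print(tcp_for(.9,50,25,-20),tcp_for(0,50,25,-20), u)
E
```

```text
[[-0.     0.963  0.27 ]
 [ 0.001  0.27  -0.963]
 [-1.    -0.    -0.001]]
1 90 [-98.  -0.  -0.]
1 50 [-94. -34. -30.]
-1 90 [82. -0.  0.]
-1 50 [ 78. -28.  33.]
[432.52800351 119.09992328 191.1846525 ] [408.92619221 171.8624333   64.52798185] [-0.40833046  0.91283418  0.        ]
```

>>> drive_tool(rows=[[-0.04,0.02,0,0,0,0,255],[-0.08,0.04,-0.02,-0.05,0,0,255],[-0.12,0.07,-0.04,-0.15,0,0,255],[-0.15,0.1,-0.06,-0.25,0,0,255],[-0.18,0.13,-0.08,-0.36,0,0,255],[-0.2,0.16,-0.1,-0.48,0,0,255],[-0.2,0.19,-0.13,-0.6,0,0,255],[-0.2,0.22,-0.15,-0.72,0,0,255],[-0.2,0.24,-0.17,-0.84,0,0,255],[-0.2,0.26,-0.19,-0.95,0,0,255]])

```text
clock: 1.08
tcp_pos: [396.6, -442.3, 392.3]
tcp_rot: [12.7, 89.9, -6.8]
contact_force: [1.2, -0.4, 0.1]
finger_gap: 30.7
```

```bash
python3 - <<'E'
from h import *
p,R,o=cur(); print(o)
print(R.round(3)); t=[430,60,400]
print(rel(t,Rtool(90,1),p,R).round(3))
E
```

```text
{'clock': 1.0833, 'qpos': array([ 55.09347601,  16.48077143, -16.76427437,  93.1543107 ,
         4.93129445,  71.04673554,  17.91513212]), 'qd': array([-20.33424818, -10.21078902, -24.19594267,  16.87055071,
         4.42524473,  -4.33743103,  28.32538426]), 'tau': array([ 4.02877405e+00, -5.45922089e+01,  3.15859504e-01, -3.00796008e+01,
       -3.90153984e-02,  3.46787553e-01, -7.72123262e-01]), 'tcp_pos': array([ 396.61253505, -442.34949844,  392.27220642]), 'tcp_rot': array([12.67708667, 89.94319609, -6.78802119]), 'contact_force': array([ 1.19914953, -0.43814739,  0.12637345]), 'moment': array([-0.03309164, -0.11916632, -0.06468486]), 'finger_gap': 30.712523186637064}
[[ 0.001  0.333  0.943]
 [-0.     0.943 -0.333]
 [-1.     0.     0.001]]
[-0.008  0.485 -0.136 -0.76   0.001  0.   ]
```

>>> drive_tool(rows=[[0,0.039,-0.011,-0.06,0,0,255],[0,0.078,-0.022,-0.12,0,0,255],[0,0.117,-0.033,-0.19,0,0,255],[0,0.156,-0.044,-0.26,0,0,255],[0,0.195,-0.055,-0.34,0,0,255],[0,0.234,-0.066,-0.42,0,0,255],[0,0.273,-0.077,-0.5,0,0,255],[0,0.312,-0.088,-0.58,0,0,255],[0,0.351,-0.1,-0.66,0,0,255],[0,0.39,-0.11,-0.76,0,0,255]])

```text
clock: 1.92
tcp_pos: [422.1, -36.0, 392.5]
tcp_rot: [-56.1, 89.9, -31.9]
contact_force: [0.4, 1.0, 0.4]
finger_gap: 0.2
```

```bash
python3 - <<'E'
from h import *
p,R,o=cur(); print(o['qpos'].round(1),p.round(1),o['contact_force'])
print(R.round(3)); 
q=tcp_for(1.0,55,25,-25,gap=60); print(q, q+60*zz+u*60)
print(rel(q+60*zz+u*60,Rtool(55,1),p,R).round(3))
print(rel(q,Rtool(55,1),p,R).round(3))
E
```

```text
[ 33.8   3.1 -38.1 110.1   2.2  67.3  19.2] [422.1 -36.  392.5] [0.37568586 1.00222173 0.42785517]
[[ 0.002 -0.411  0.912]
 [-0.001  0.912  0.411]
 [-1.    -0.002  0.001]]
[412.25454835 152.17681583 165.54908894] [387.75472073 206.94686647 225.54908894]
[ 0.167  0.236  0.068  0.003  0.002 -0.609]
[ 0.227  0.176  0.068  0.003  0.002 -0.609]
```

>>> drive_tool(rows=[[0,0.03,0.01,0,0,-0.06,255],[0,0.06,0.02,0,0,-0.12,255],[0,0.09,0.03,0,0,-0.18,255],[0,0.12,0.04,0,0,-0.24,255],[0,0.15,0.05,0,0,-0.3,255],[0,0.18,0.06,0,0,-0.36,255],[0.02,0.21,0.07,0,0,-0.42,255],[0.05,0.23,0.07,0,0,-0.49,255],[0.09,0.24,0.07,0,0,-0.55,255],[0.12,0.24,0.07,0,0,-0.61,255]])

```text
clock: 2.75
tcp_pos: [386.4, 214.1, 270.1]
tcp_rot: [-89.8, 54.9, -65.3]
contact_force: [0.9, 0.4, 0.3]
finger_gap: 0.5
```

```bash
python3 - <<'E'
from h import *
p,R,o=cur(); print(o['qpos'].round(1),p.round(1),o['contact_force'])
x=R[:,0]; print("tilt",np.degrees(np.arcsin(-x[2])), "az err",(R-Rtool(55,1)).round(3))
for th,g in ((1.0,60),(0.9,0),(.6,0),(.3,0),(0,0),(-.05,0)):
  print(th,rel(tcp_for(th,55,25,-25,gap=g),Rtool(55,1),p,R).round(3))
for n in ("side","top","wrist"):
    s=snapshot(n); cv2.imwrite(f"pics/c_{n}.png",s["pixels"][:,:,::-1])
E
```

```text
[-21.1  26.2 -53.7 117.3  41.5  82.8 -71.8] [386.4 214.1 270.1] [0.9439831  0.36115378 0.33500886]
tilt 54.89789223416781 az err [[ 0.006 -0.003 -0.003]
 [ 0.001 -0.003  0.006]
 [ 0.001 -0.001  0.002]]
1.0 [ 0.124  0.005 -0.002  0.004  0.006  0.002]
0.9 [ 0.125 -0.039 -0.003  0.004  0.006  0.002]
0.6 [ 0.136  0.008 -0.002  0.004  0.006  0.002]
0.3 [ 0.16   0.049 -0.002  0.004  0.006  0.002]
0 [ 0.195  0.081 -0.003  0.004  0.006  0.002]
-0.05 [ 0.202  0.086 -0.003  0.004  0.006  0.002]
```

View pics/c_side.png

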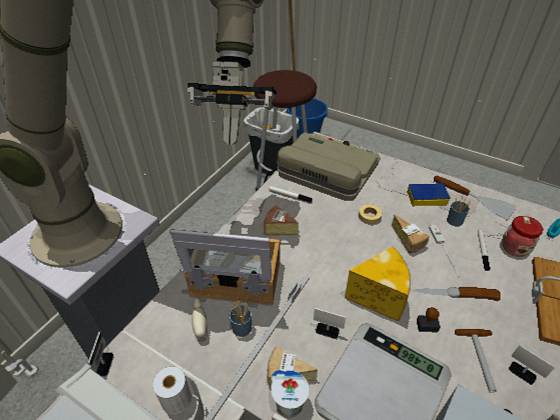

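View pics/c_top.png

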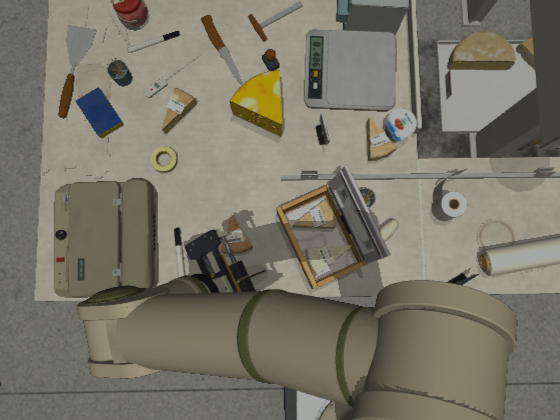

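View pics/c_wrist.png

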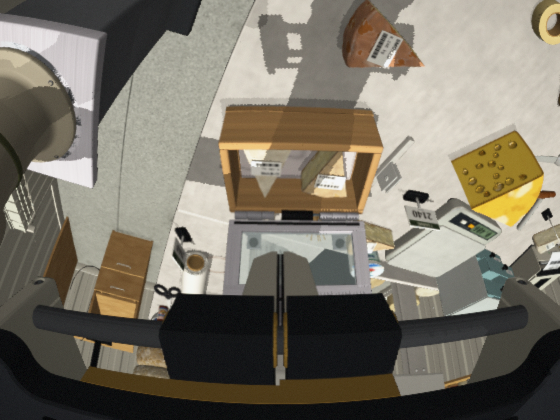

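>>> drive_tool(rows=[[0.03,0.0,0,0,0,0,255],[0.06,0.0,0,0,0,0,255],[0.09,0.0,0,0,0,0,255],[0.12,0.005,0,0,0.003,0,255],[0.14,0.02,0,0,0.006,0,255],[0.155,0.04,0,0,0.006,0,255],[0.17,0.055,0,0,0.006,0,255],[0.182,0.068,0,0,0.006,0,255],[0.192,0.079,-0.002,0,0.006,0,255],[0.2,0.086,-0.002,0.004,0.006,0,255]])

```text
clock: 3.73
tcp_pos: [403.5, 170.5, 58.2]
tcp_rot: [-90.5, 55.0, -66.5]
contact_force: [0.6, 0.4, -0.3]
finger_gap: 0.1
```

```bash
python3 - <<'E'
from h import *
p,R,o=cur(); print(o['qpos'].round(1),p.round(1),o['contact_force'])
x=R[:,0]; print("tilt",np.degrees(np.arcsin(-x[2])), "rel to shut",rel(tcp_for(0,55,25,-25),Rtool(55,1),p,R).round(3))
for n in ("side","top","wrist"):
    s=snapshot(n); cv2.imwrite(f"pics/d_{n}.png",s["pixels"][:,:,::-1])
    if n!="wrist": print(n,proj(s,p))
E
```

```text
[-25.2  45.  -44.9 129.4  60.4  68.  -94.2] [403.5 170.5  58.2] [ 0.60794655  0.36863609 -0.29937614]
tilt 55.04549391708663 rel to shut [-0.005 -0.002  0.     0.001 -0.006 -0.001]
side [231.41330289 234.43462568]
top [289.89930859 262.85355115]
```

View pics/d_side.png

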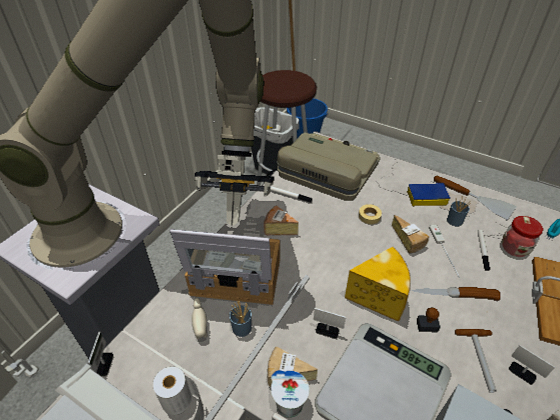

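View pics/d_wrist.png

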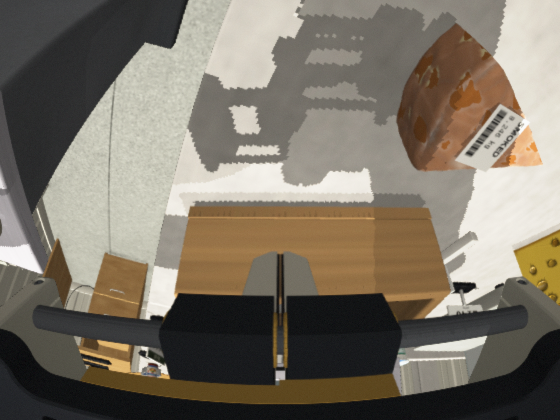

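View pics/d_top.png

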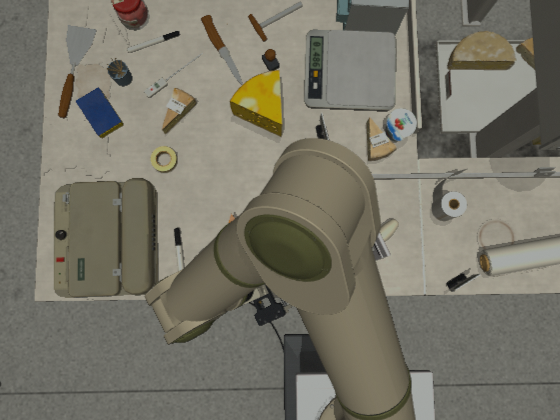

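```bash
cat >> h.py <<'E'
def pt(out,z,s=-25): q=HG+u*out+s*yh; return np.array([q[0],q[1],z])
E
python3 - <<'E'
from h import *
p,R,o=cur()
s=snapshot("wrist"); c=-s["R"].T@s["t"]; print("cam in tool",(R.T@(c-p)).round(0))
print("out",(p-HG)@u,"s",(p-HG)@yh)
for a in (55,): 
  for th in (1.0,.9,.8): q=tcp_for(th,a,25,-25); print(th,"out",(q-HG)@u,q[2])
for out,z,a in ((190,200,55),(190,300,55),(100,350,70),(0,350,85),(-55,330,90),(-55,235,90)): print(out,z,rel(pt(out,z),Rtool(a,1),p,R).round(3))
E
```

```text
cam in tool [-193.   84.    0.]
out 150.3194240330737 s -25.823790196957198
1.0 out 81.1977468091213 199.96367511886731
0.9 out 94.0034685303938 190.37604627159237
0.8 out 105.78804923708611 179.55787668135093
190 200 [-0.139 -0.049 -0.     0.002 -0.006  0.   ]
190 300 [-0.22  -0.106 -0.001  0.002 -0.006  0.   ]
100 350 [-0.21  -0.208 -0.001  0.001 -0.006  0.262]
0 350 [-0.152 -0.29  -0.001  0.    -0.006  0.524]
-55 330 [-0.105 -0.324 -0.    -0.    -0.006  0.611]
-55 235 [-0.027 -0.269  0.    -0.    -0.006  0.611]
```

>>> drive_tool(rows=[[-0.035,0.0,0,0,0,0,255],[-0.07,-0.01,0,0,0,0,255],[-0.105,-0.03,0,0,0,0,255],[-0.14,-0.05,0,0,0,0,255],[-0.175,-0.075,0,0,0,0,255],[-0.21,-0.1,0,0,-0.003,0.05,255],[-0.22,-0.14,0,0,-0.006,0.14,255],[-0.215,-0.175,0,0,-0.006,0.22,255],[-0.205,-0.21,0,0,-0.006,0.3,255],[-0.185,-0.24,0,0,-0.006,0.38,255]])

```text
clock: 4.77
tcp_pos: [424.0, 125.4, 341.8]
tcp_rot: [-91.0, 73.9, -66.8]
contact_force: [0.6, -0.2, -0.9]
finger_gap: 0.7
```

```bash
python3 - <<'E'
from h import *
p,R,o=cur()
print(o['qpos'].round(1),p.round(1),"out",(p-HG)@u,"s",(p-HG)@yh)
for out,z,a in ((0,350,85),(-55,330,90),(-55,235,90)): print(out,z,rel(pt(out,z),Rtool(a,1),p,R).round(3))
E
```

```text
[ 13.4  11.8 -58.7 114.   26.9  68.6 -33.1] [424.  125.4 341.8] out 101.12249278027524 s -25.234241941020205
0 350 [ 0.02  -0.099  0.     0.001 -0.005  0.194]
-55 330 [ 0.055 -0.147  0.     0.001 -0.005  0.281]
-55 235 [ 0.146 -0.12   0.001  0.001 -0.005  0.281]
```

>>> drive_tool(rows=[[0.0,-0.03,0,0,0,0.06,255],[0.015,-0.065,0,0,0,0.13,255],[0.02,-0.1,0,0,0,0.19,255],[0.035,-0.13,0,0,-0.003,0.24,255],[0.055,-0.147,0,0,-0.005,0.28,255],[0.075,-0.142,0,0,-0.005,0.28,255],[0.095,-0.135,0,0,-0.005,0.28,255],[0.115,-0.129,0,0,-0.005,0.28,255],[0.13,-0.125,0,0,-0.005,0.28,255],[0.135,-0.123,0,0,-0.005,0.28,255]])

```text
clock: 5.6
tcp_pos: [486.2, -17.9, 246.0]
tcp_rot: [-99.2, 89.9, -75.1]
contact_force: [-0.5, 0.1, -0.3]
finger_gap: 0.5
```

```bash
python3 - <<'E'
from h import *
p,R,o=cur()
print(o['qpos'].round(1),p.round(1),"out",(p-HG)@u,"s",(p-HG)@yh)
for out,z,a in ((-55,235,90),(8,235,90)): print(out,z,rel(pt(out,z),Rtool(a,1),p,R).round(3))
for n in ("side","wrist"):
    s=snapshot(n); cv2.imwrite(f"pics/e_{n}.png",s["pixels"][:,:,::-1])
    if n=="side": print(n,proj(s,p)); im=s["pixels"][150:350,100:320,::-1]; cv2.imwrite("pics/e_sidez.png",cv2.resize(im,None,fx=3,fy=3,interpolation=cv2.INTER_CUBIC))
E
```

```text
[ 35.5  20.8 -52.5 116.3  20.9  52.6  -4. ] [486.2 -17.9 246. ] out -55.07284565884311 s -26.907016205163938
-55 235 [ 0.011  0.     0.002  0.001 -0.     0.002]
8 235 [ 0.011  0.063  0.002  0.001 -0.     0.002]
side [201.07698836 246.6187511 ]
```

View pics/e_sidez.png

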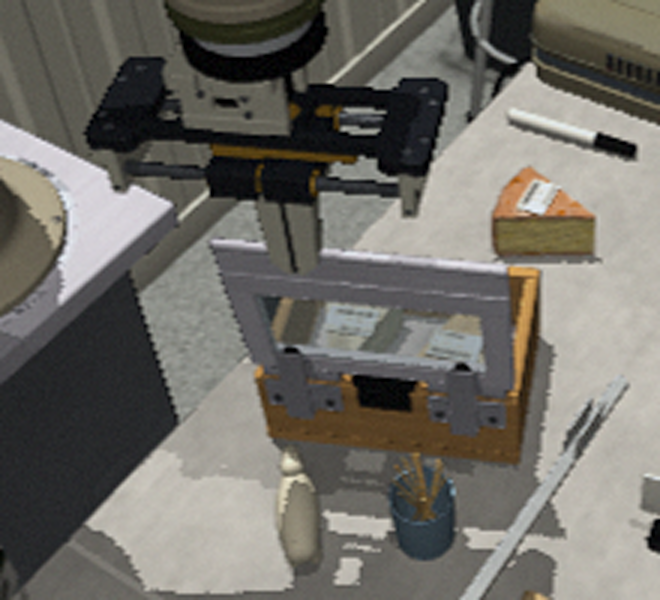

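View pics/e_wrist.png

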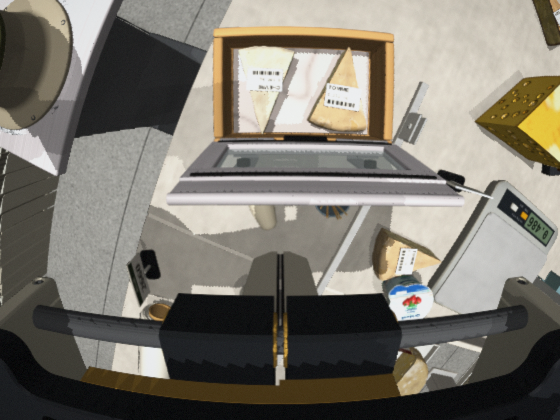

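```bash
python3 - <<'E'
from h import *
S=snapshot("side"); print("c",proj(S,[386.4,214.1,270.1]))
p,R,o=cur(); print(p,o["qd"].round(2), o['clock'])
for dx in (-20,-12,0): 
  print(dx,proj(S,p+R[:,0]*dx).round(1), proj(S,p+R[:,0]*dx+R[:,1]*7.5).round(1),proj(S,p+R[:,0]*dx-R[:,1]*7.5).round(1))
T=snapshot("top")
im=S["pixels"][170:270,160:260,::-1]; cv2.imwrite("pics/f1.png",cv2.resize(im,None,fx=6,fy=6,interpolation=cv2.INTER_NEAREST))
im=cv2.imread("pics/c_side.png")[80:180,180:280]; cv2.imwrite("pics/f2.png",cv2.resize(im,None,fx=6,fy=6,interpolation=cv2.INTER_NEAREST))
E
```

```text
c [229.21439012 156.18433112]
[487.39649523 -16.84595708 247.60298185] [-0.13 -0.4  -0.28 -0.84 -0.01  0.08 -0.16] 5.75
-20 [200.4 238.8] [201.4 235.9] [199.4 241.8]
-12 [201.  241.7] [202.  238.8] [200.  244.7]
0 [201.8 246. ] [202.8 243. ] [200.8 248.9]
```

View pics/f1.png

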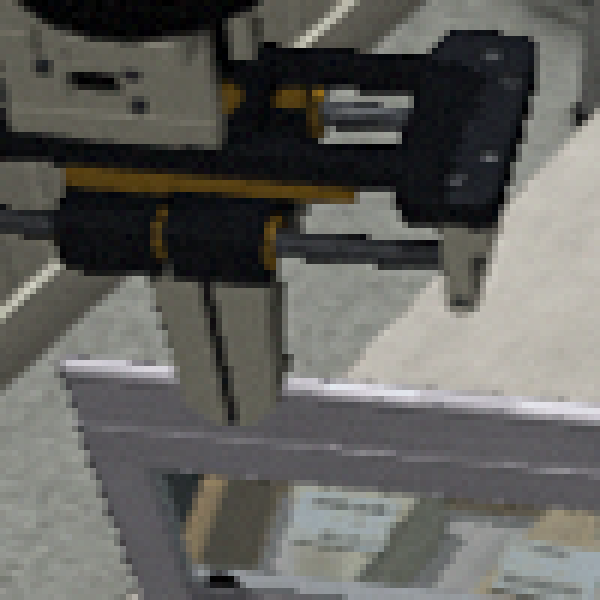

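View pics/f2.png

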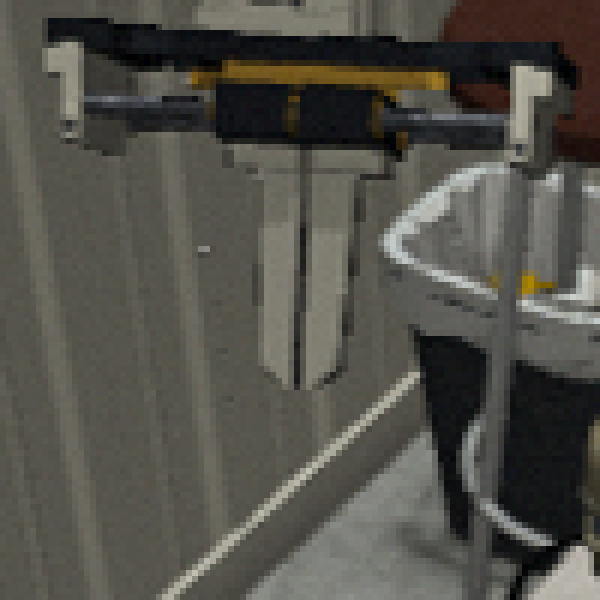

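```bash
cat >> h.py <<'E'
def projw(s,X):
    c=s["R"]@np.asarray(X,float)+s["t"]; f=s["intrinsics"][0,0]; r=np.hypot(c[0],c[1]); th=np.arctan2(r,c[2])
    return s["intrinsics"][:2,2]+f*th*c[:2]/max(r,1e-9)
E
python3 - <<'E'
from h import *
p,R,o=cur(); W=snapshot("wrist"); S=snapshot("side"); print(o["finger_gap"], grasp_offset, o["clock"])
for dx in (-84,-60,-40,-30,-20,-10,0):
  print(dx,[projw(W,p+R[:,0]*dx+R[:,1]*dy).round(1) for dy in (7.5,0,-7.5)],[proj(S,p+R[:,0]*dx+R[:,1]*dy).round(1) for dy in (0,-7.5)])
im=W["pixels"][200:420,180:380,::-1]; cv2.imwrite("pics/f3.png",cv2.resize(im,None,fx=2.7,fy=2.7,interpolation=cv2.INTER_NEAREST))
E
```

```text
0.6495787224441514 18.8 5.8
-84 [array([279.4, 312.8]), array([279.4, 327.4]), array([279.5, 341.1])] [array([195.9, 214.3]), array([194.8, 217.3])]
-60 [array([279.4, 283.5]), array([279.5, 297. ]), array([279.5, 309.9])] [array([197.7, 223.8]), array([196.6, 226.8])]
-40 [array([279.5, 264.6]), array([279.5, 277.1]), array([279.5, 289.2])] [array([199.2, 231.4]), array([198.1, 234.4])]
-30 [array([279.5, 256.5]), array([279.5, 268.6]), array([279.5, 280.2])] [array([199.9, 235.1]), array([198.9, 238.1])]
-20 [array([279.5, 249.2]), array([279.5, 260.9]), array([279.6, 272.1])] [array([200.6, 238.8]), array([199.6, 241.8])]
-10 [array([279.5, 242.6]), array([279.5, 253.8]), array([279.6, 264.7])] [array([201.3, 242.4]), array([200.3, 245.4])]
0 [array([279.5, 236.6]), array([279.6, 247.4]), array([279.6, 257.9])] [array([202. , 245.9]), array([201. , 248.9])]
```

View pics/f3.png

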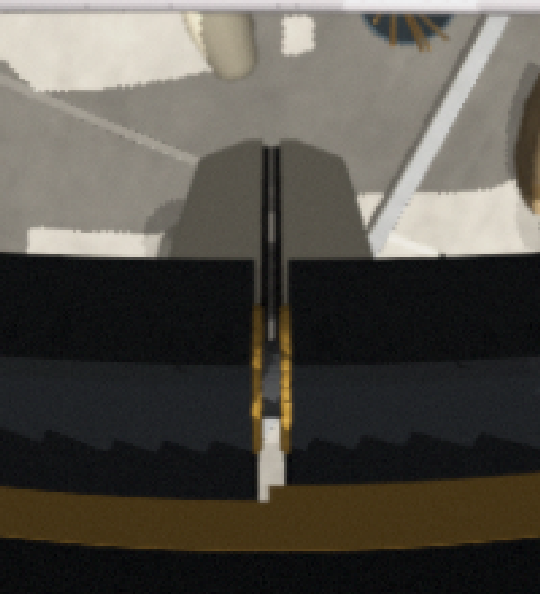

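>>> drive_tool(rows=[[0.01,0,0,0,0,0,255],[0.02,0,0,0,0,0,255],[0.028,0,0,0,0,0,255],[0.032,0,0.002,0,0,0,255],[0.032,0.006,0.002,0,0,0,255],[0.032,0.012,0.002,0,0,0,255]])

```text
clock: 6.4
tcp_pos: [484.6, -4.3, 215.1]
tcp_rot: [-38.7, 89.9, -14.5]
contact_force: [0.1, 0.4, 0.3]
finger_gap: 0.0
```

```bash
python3 - <<'E'
from h import *
p,R,o=cur()
print(o['qpos'].round(1),p.round(1),"out",(p-HG)@u,"s",(p-HG)@yh,o["contact_force"])
S=snapshot("side")
im=S["pixels"][170:270,160:260,::-1]; cv2.imwrite("pics/g1.png",cv2.resize(im,None,fx=6,fy=6,interpolation=cv2.INTER_NEAREST))
E
```

```text
[ 32.2  22.7 -51.  118.8  23.6  48.8  -8.4] [484.6  -4.3 215.1] out -42.05159984861387 s -22.89449024794591 [0.11431901 0.40771882 0.25488366]
```

View pics/g1.png

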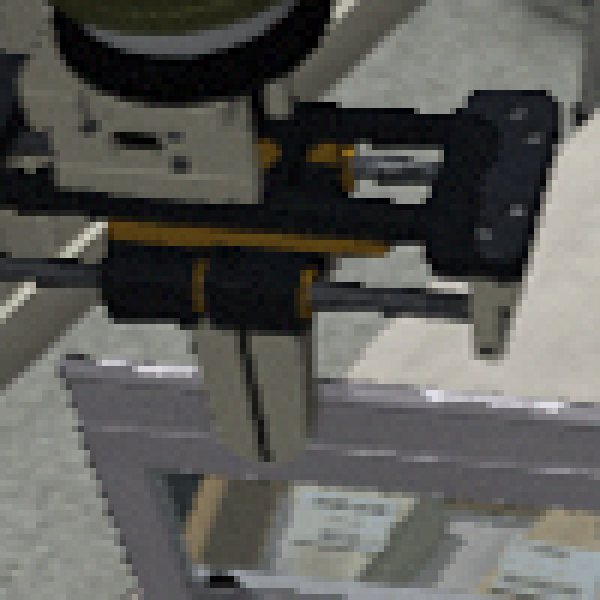

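>>> drive_tool(rows=[[0,0.004,0,0,0,0,255],[0,0.009,0,0,0,0,255],[0,0.014,0,0,0,0,255],[0,0.018,0,0,0,0,255],[0,0.022,0,0,0,0,255],[0,0.026,0,0,0,0,255],[0,0.03,0,0,0,0,255]])

```text
clock: 7.03
tcp_pos: [471.7, 24.8, 215.7]
tcp_rot: [-29.0, 89.8, -4.7]
contact_force: [0.1, -0.5, 0.8]
finger_gap: 0.4
```

```bash
cat > look.py <<'E'
from h import *
import sys
p,R,o=cur()
print(o["clock"],o['qpos'].round(1),p.round(1),"out",((p-HG)@u).round(1),"s",((p-HG)@yh).round(1),"F",o["contact_force"].round(1))
S=snapshot("side")
cv2.imwrite(f"pics/{sys.argv[1]}.png",cv2.resize(S["pixels"][160:310,140:300,::-1],None,fx=4,fy=4,interpolation=cv2.INTER_CUBIC))
E
python3 look.py k1; python3 - <<'E'
from h import *
S=snapshot("side")
def corners(th):
    return [proj(S,HG+160*(u*np.cos(th)+zz*np.sin(th))-4*(u*np.sin(th)-zz*np.cos(th))+s*yh) for s in (-98,98)]
for th in (1.7,1.57,1.5,1.4,1.3,1.2,1.1,1,.9,.8,.7,.6,.4,.2,0):
    c=corners(th); print(th,*[((q-[140,160])*4).round(0) for q in c])
E
```

```text
7.0333 [ 29.4  21.8 -51.6 120.2  23.1  48.1 -11.7] [471.7  24.8 215.7] out -10.2 s -22.7 F [ 0.1 -0.5  0.8]
1.7 [117. 280.] [514. 317.]
1.57 [129. 248.] [520. 283.]
1.5 [136. 232.] [523. 266.]
1.4 [146. 212.] [528. 245.]
1.3 [156. 195.] [532. 228.]
1.2 [165. 181.] [536. 213.]
1.1 [175. 171.] [540. 202.]
1 [185. 163.] [543. 194.]
0.9 [194. 159.] [547. 189.]
0.8 [202. 158.] [550. 187.]
0.7 [210. 159.] [552. 188.]
0.6 [218. 163.] [554. 192.]
0.4 [232. 179.] [558. 207.]
0.2 [242. 204.] [560. 231.]
0 [250. 235.] [561. 263.]
```

View pics/k1.png

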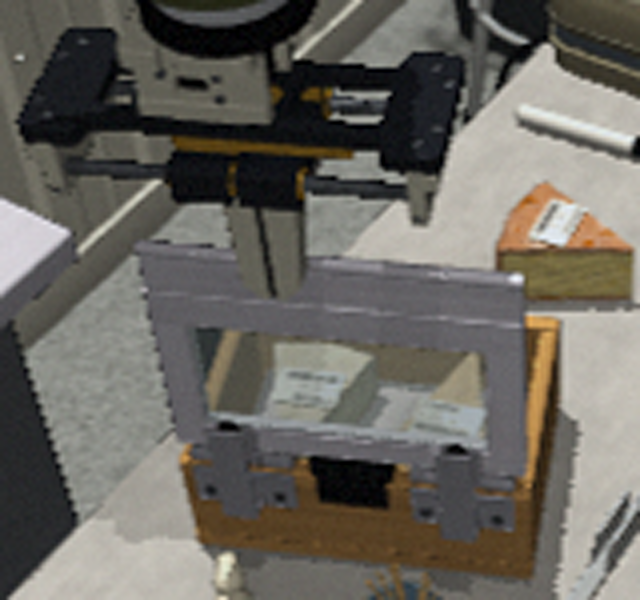

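>>> drive_tool(rows=[[0,0.004,0,0,0,0,255],[0,0.008,0,0,0,0,255],[0,0.012,0,0,0,0,255],[0,0.015,0,0,0,0,255],[0,0.015,0,0,0,0,255],[-0.005,0.002,0,0,0,0,255],[-0.03,-0.006,0,0,0,0,255],[-0.065,-0.006,0,0,0,0,255]])

```text
clock: 7.8
tcp_pos: [472.7, 18.1, 279.3]
tcp_rot: [143.7, 89.8, 168.0]
contact_force: [1.2, -1.2, 0.2]
finger_gap: 0.5
```

```bash
python3 look.py k2; python3 - <<'E'
from h import *
p,R,o=cur()
for out,z,a in ((20,300,85),(100,310,75),(190,290,60),(160,230,60)): print(out,z,rel(pt(out,z),Rtool(a,1),p,R).round(3))
E
```

```text
7.8 [ 34.3  17.6 -54.7 115.   17.3  56.   -4.7] [472.7  18.1 279.3] out -16.8 s -24.6 F [ 1.2 -1.2  0.2]
20 300 [-0.014  0.036 -0.004  0.004  0.006 -0.085]
100 310 [-0.024  0.116 -0.004  0.003  0.007 -0.26 ]
190 290 [-0.004  0.206 -0.003  0.002  0.007 -0.522]
160 230 [ 0.056  0.176 -0.004  0.002  0.007 -0.522]
```

View pics/k2.png

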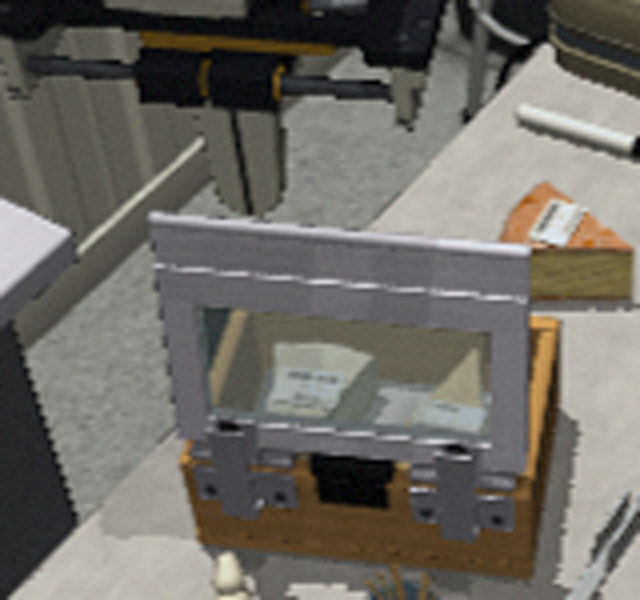

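>>> drive_tool(rows=[[-0.02,0.025,0,0,0,-0.05,255],[-0.025,0.06,-0.002,0,0,-0.12,255],[-0.025,0.095,-0.004,0,0.003,-0.2,255],[-0.022,0.13,-0.004,0,0.006,-0.3,255],[-0.015,0.165,-0.004,0,0.006,-0.4,255],[-0.005,0.195,-0.004,0,0.006,-0.48,255],[0.015,0.2,-0.004,0,0.006,-0.52,255],[0.04,0.19,-0.004,0,0.006,-0.52,255],[0.065,0.175,-0.004,0,0.006,-0.52,255]])

```text
clock: 8.6
tcp_pos: [398.5, 184.7, 219.0]
tcp_rot: [-89.8, 60.3, -65.0]
contact_force: [1.1, -0.4, -1.0]
finger_gap: 0.5
```

```bash
python3 look.py k3; python3 - <<'E'
from h import *
p,R,o=cur()
for th in (1,.95,.9,.85,.8,.75,.7): 
  q=tcp_for(th,60,38,-25); print(th,((q-HG)@u).round(),q[2].round(),rel(q,Rtool(60,1),p,R).round(3))
E
```

```text
8.6 [-16.2  26.4 -51.7 122.8  44.1  71.6 -70.2] [398.5 184.7 219. ] out 165.7 s -24.3 F [ 1.1 -0.4 -1. ]
1 77.0 188.0 [ 0.065 -0.057  0.001  0.009 -0.001 -0.   ]
0.95 83.0 183.0 [ 0.065 -0.049  0.001  0.009 -0.001 -0.   ]
0.9 90.0 178.0 [ 0.067 -0.041  0.001  0.009 -0.001 -0.   ]
0.85 96.0 173.0 [ 0.068 -0.033  0.001  0.009 -0.001 -0.   ]
0.8 101.0 168.0 [ 0.07  -0.026  0.002  0.009 -0.001 -0.   ]
0.75 107.0 162.0 [ 0.072 -0.018  0.002  0.009 -0.001 -0.   ]
0.7 112.0 156.0 [ 0.075 -0.01   0.002  0.009 -0.001 -0.   ]
```

View pics/k3.png

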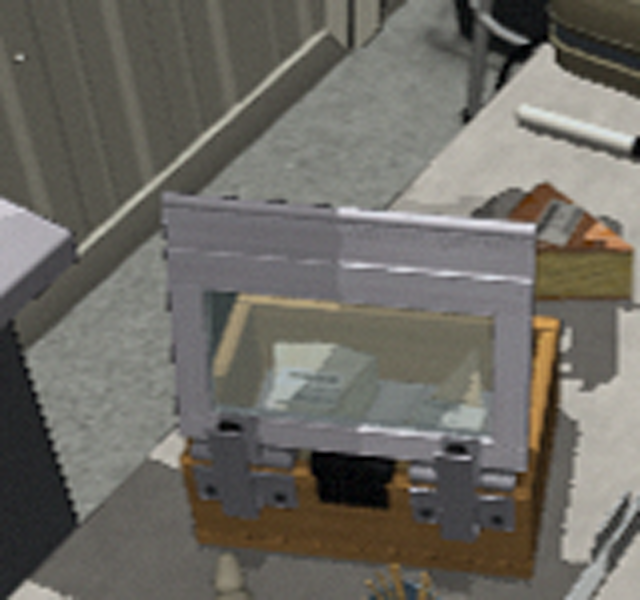

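>>> drive_tool(rows=[[0.02,-0.002,0,0.003,0,0,255],[0.038,-0.008,0,0.006,0,0,255],[0.052,-0.017,0.001,0.009,0,0,255],[0.062,-0.026,0.001,0.009,0,0,255],[0.067,-0.034,0.001,0.009,0,0,255],[0.067,-0.039,0.001,0.009,0,0,255],[0.067,-0.041,0.001,0.009,0,0,255],[0.067,-0.041,0.001,0.009,0,0,255]])

```text
clock: 9.32
tcp_pos: [428.9, 115.0, 179.1]
tcp_rot: [-89.9, 60.0, -65.9]
contact_force: [1.0, 0.1, -0.0]
finger_gap: 0.6
```

```bash
python3 look.py k4; cat > plan.py <<'E'
from h import *
import sys
p,R,o=cur()
for th in map(float,sys.argv[1:]): 
  q=tcp_for(th,60,38,-25); print(th,((q-HG)@u).round(),q[2].round(),rel(q,Rtool(60,1),p,R).round(4))
E
python3 plan.py .9 .88 .86 .84 .82 .8 .78 .76 .74 .72 .7 .68 .65
```

```text
9.3167 [-10.2  28.2 -48.6 127.8  51.   65.5 -70.3] [428.9 115.  179.1] out 89.6 s -25.0 F [ 1.   0.1 -0. ]
0.9 90.0 178.0 [ 0.0005 -0.0001 -0.0001 -0.0012  0.0001 -0.0007]
0.88 92.0 176.0 [ 0.0011  0.0031 -0.0001 -0.0012  0.0001 -0.0007]
0.86 95.0 174.0 [ 0.0017  0.0062 -0.0001 -0.0012  0.0001 -0.0007]
0.84 97.0 172.0 [ 0.0024  0.0093 -0.0001 -0.0012  0.0001 -0.0007]
0.82 99.0 170.0 [ 0.0032  0.0124 -0.0001 -0.0012  0.0001 -0.0007]
0.8 101.0 168.0 [ 0.004   0.0155 -0.0001 -0.0012  0.0001 -0.0007]
0.78 104.0 165.0 [ 0.0049  0.0186 -0.0001 -0.0012  0.0001 -0.0007]
0.76 106.0 163.0 [ 0.0058  0.0217 -0.0001 -0.0012  0.0001 -0.0007]
0.74 108.0 161.0 [ 0.0068  0.0247 -0.0001 -0.0012  0.0001 -0.0007]
0.72 110.0 158.0 [ 0.0079  0.0277 -0.0001 -0.0012  0.0001 -0.0007]
0.7 112.0 156.0 [ 0.009   0.0307 -0.0001 -0.0012  0.0001 -0.0007]
0.68 114.0 153.0 [ 0.0102  0.0337 -0.0001 -0.0012  0.0001 -0.0007]
0.65 117.0 149.0 [ 0.0121  0.0381 -0.0001 -0.0012  0.0001 -0.0007]
```

View pics/k4.png

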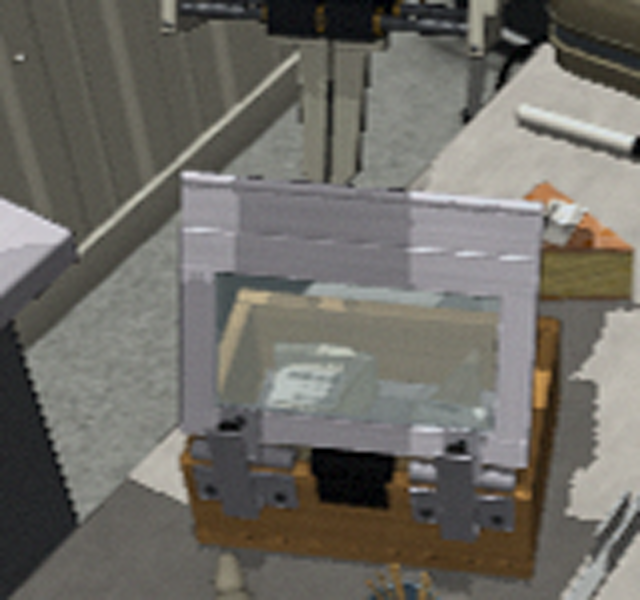

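>>> drive_tool(rows=[[0,0,0,0,0,0,255],[0,0,0,0,0,0,255],[0.0005,0,0,0,0,0,255],[0.0008,0.0015,0,0,0,0,255],[0.0014,0.0046,0,0,0,0,255],[0.002,0.0078,0,0,0,0,255],[0.0028,0.011,0,0,0,0,255],[0.0036,0.014,0,0,0,0,255],[0.0045,0.017,0,0,0,0,255],[0.0053,0.02,0,0,0,0,255]])

```text
clock: 10.2
tcp_pos: [422.6, 129.2, 164.0]
tcp_rot: [-89.9, 60.1, -65.9]
contact_force: [-0.4, 1.5, -1.1]
finger_gap: 0.3
```

```bash
python3 look.py k5; 
python3 plan.py .8 .78 .76 .74 .72 .7 .68 .66 .64 .62 .6 .58 .56 .54 .52 .5
```

```text
10.2 [-12.7  30.1 -48.3 128.2  51.7  65.3 -73.7] [422.6 129.2 164. ] out 105.2 s -24.9 F [-0.4  1.5 -1.1]
0.8 101.0 168.0 [-0.0015 -0.0055 -0.0001 -0.0004 -0.     -0.0014]
0.78 104.0 165.0 [-0.0006 -0.0025 -0.0001 -0.0004 -0.     -0.0014]
0.76 106.0 163.0 [ 0.0004  0.0006 -0.0001 -0.0004 -0.     -0.0014]
0.74 108.0 161.0 [ 0.0014  0.0036 -0.0001 -0.0004 -0.     -0.0014]
0.72 110.0 158.0 [ 0.0024  0.0066 -0.0001 -0.0004 -0.     -0.0014]
0.7 112.0 156.0 [ 0.0036  0.0096 -0.0001 -0.0004 -0.     -0.0014]
0.68 114.0 153.0 [ 0.0047  0.0126 -0.0001 -0.0004 -0.     -0.0014]
0.66 116.0 151.0 [ 0.006   0.0156 -0.0001 -0.0004 -0.     -0.0014]
0.64 118.0 148.0 [ 0.0073  0.0185 -0.0001 -0.0004 -0.     -0.0014]
0.62 120.0 145.0 [ 0.0087  0.0214 -0.0001 -0.0004 -0.     -0.0014]
0.6 122.0 143.0 [ 0.0101  0.0242 -0.0001 -0.0004 -0.     -0.0014]
0.58 123.0 140.0 [ 0.0116  0.0271 -0.0001 -0.0004 -0.     -0.0014]
0.56 125.0 137.0 [ 0.0131  0.0299 -0.0001 -0.0004 -0.     -0.0014]
0.54 127.0 135.0 [ 0.0147  0.0327 -0.0001 -0.0004 -0.     -0.0014]
0.52 128.0 132.0 [ 0.0163  0.0354 -0.0001 -0.0004 -0.     -0.0014]
0.5 130.0 129.0 [ 0.018   0.0381 -0.0001 -0.0004 -0.     -0.0014]
```

View pics/k5.png

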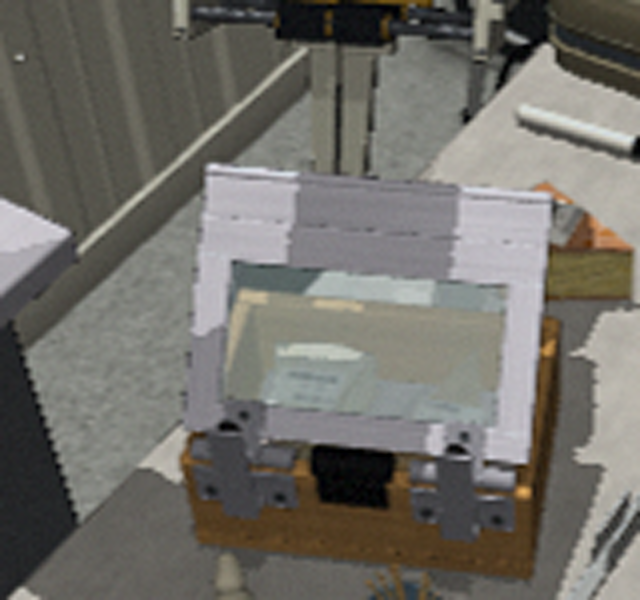

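>>> drive_tool(rows=[[0.0011,0.0028,0,0,0,0,255],[0.0021,0.0058,0,0,0,0,255],[0.0033,0.0088,0,0,0,0,255],[0.0044,0.0118,0,0,0,0,255],[0.0057,0.0148,0,0,0,0,255],[0.007,0.0178,0,0,0,0,255],[0.0083,0.0207,0,0,0,0,255],[0.0097,0.0235,0,0,0,0,255],[0.0112,0.0264,0,0,0,0,255],[0.0127,0.0292,0,0,0,0,255]])

```text
clock: 11.08
tcp_pos: [414.7, 147.0, 137.8]
tcp_rot: [-90.0, 60.1, -65.9]
contact_force: [-0.6, 1.2, -0.8]
finger_gap: 0.4
```

```bash
python3 look.py k6; 
python3 plan.py .6 .58 .56 .54 .52 .5 .48 .46 .44 .42 .4 .38 .36 .34 .32 .3
```

```text
11.0833 [-16.2  33.2 -47.5 128.8  53.4  64.7 -78.8] [414.7 147.  137.8] out 124.6 s -24.9 F [-0.6  1.2 -0.8]
0.6 122.0 143.0 [-0.003  -0.0057 -0.0001 -0.0001 -0.0003 -0.0019]
0.58 123.0 140.0 [-0.0015 -0.0029 -0.0001 -0.0001 -0.0003 -0.0019]
0.56 125.0 137.0 [-0.     -0.0001 -0.0001 -0.0001 -0.0003 -0.0019]
0.54 127.0 135.0 [ 0.0016  0.0027 -0.0001 -0.0001 -0.0003 -0.0019]
0.52 128.0 132.0 [ 0.0032  0.0054 -0.0001 -0.0001 -0.0003 -0.0019]
0.5 130.0 129.0 [ 0.0049  0.0082 -0.0001 -0.0001 -0.0003 -0.0019]
0.48 131.0 126.0 [ 0.0067  0.0108 -0.0001 -0.0001 -0.0003 -0.0019]
0.46 132.0 123.0 [ 0.0085  0.0135 -0.0001 -0.0001 -0.0003 -0.0019]
0.44 134.0 120.0 [ 0.0104  0.0161 -0.0001 -0.0001 -0.0003 -0.0019]
0.42 135.0 117.0 [ 0.0123  0.0186 -0.0001 -0.0001 -0.0003 -0.0019]
0.4 136.0 114.0 [ 0.0142  0.0212 -0.0001 -0.0001 -0.0003 -0.0019]
0.38 137.0 111.0 [ 0.0163  0.0237 -0.0001 -0.0001 -0.0003 -0.0019]
0.36 138.0 108.0 [ 0.0183  0.0261 -0.0001 -0.0001 -0.0003 -0.0019]
0.34 140.0 105.0 [ 0.0204  0.0285 -0.0001 -0.0001 -0.0003 -0.0019]
0.32 140.0 102.0 [ 0.0226  0.0309 -0.0001 -0.0001 -0.0003 -0.0019]
0.3 141.0 99.0 [ 0.0248  0.0332 -0.0001 -0.0001 -0.0003 -0.0019]
```

View pics/k6.png

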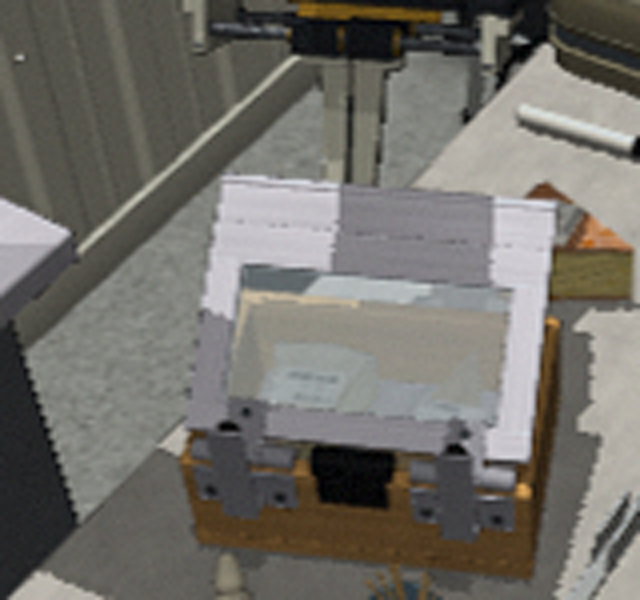

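>>> drive_tool(rows=[[0.0016,0.0027,0,0,0,0,255],[0.0032,0.0054,0,0,0,0,255],[0.0049,0.0082,0,0,0,0,255],[0.0067,0.0108,0,0,0,0,255],[0.0085,0.0135,0,0,0,0,255],[0.0104,0.0161,0,0,0,0,255],[0.0123,0.0186,0,0,0,0,255],[0.0142,0.0212,0,0,0,0,255],[0.0163,0.0237,0,0,0,0,255],[0.0183,0.0261,0,0,0,0,255]])

```text
clock: 11.97
tcp_pos: [408.9, 159.7, 108.1]
tcp_rot: [-90.0, 60.1, -65.9]
contact_force: [-0.4, -0.1, -1.4]
finger_gap: 0.8
```

```bash
python3 look.py k7; 
python3 plan.py .38 .36 .34 .32 .3 .28 .26 .24 .22 .2 .18 .16
```

```text
11.9667 [-19.1  36.6 -46.4 129.5  55.8  63.7 -83.7] [408.9 159.7 108.1] out 138.6 s -24.9 F [-0.4 -0.1 -1.4]
0.38 137.0 111.0 [-0.0025 -0.0031  0.      0.0003 -0.0006 -0.0023]
0.36 138.0 108.0 [-0.0004 -0.0007  0.      0.0003 -0.0006 -0.0023]
0.34 140.0 105.0 [ 0.0017  0.0017  0.      0.0003 -0.0006 -0.0023]
0.32 140.0 102.0 [ 0.0038  0.0041  0.      0.0003 -0.0006 -0.0023]
0.3 141.0 99.0 [ 0.006   0.0064  0.      0.0003 -0.0006 -0.0023]
0.28 142.0 96.0 [ 0.0083  0.0087  0.      0.0003 -0.0006 -0.0023]
0.26 143.0 93.0 [ 0.0106  0.0109  0.      0.0003 -0.0006 -0.0023]
0.24 144.0 90.0 [ 0.0129  0.0131  0.      0.0003 -0.0006 -0.0023]
0.22 144.0 87.0 [ 0.0153  0.0152  0.      0.0003 -0.0006 -0.0023]
0.2 145.0 84.0 [ 0.0177  0.0173  0.      0.0003 -0.0006 -0.0023]
0.18 146.0 81.0 [ 0.0202  0.0193  0.      0.0003 -0.0006 -0.0023]
0.16 146.0 77.0 [ 0.0227  0.0213  0.      0.0003 -0.0006 -0.0023]
```

View pics/k7.png

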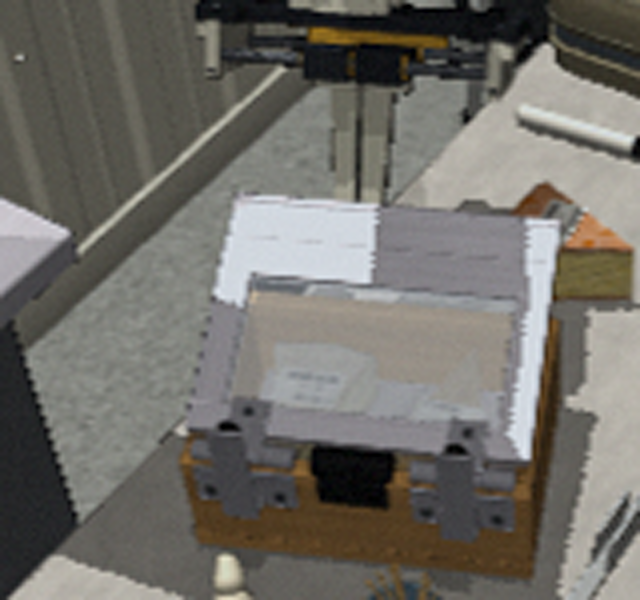

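>>> drive_tool(rows=[[0.0017,0.0017,0,0,0,0,255],[0.0038,0.0041,0,0,0,0,255],[0.006,0.0064,0,0,0,0,255],[0.0083,0.0087,0,0,0,0,255],[0.0106,0.0109,0,0,0,0,255],[0.0129,0.0131,0,0,0,0,255],[0.0153,0.0152,0,0,0,0,255],[0.0177,0.0173,0,0,0,0,255],[0.0202,0.0193,0,0,0,0,255],[0.0221,0.0208,0,0,0,0,255]])

```text
clock: 12.85
tcp_pos: [405.9, 166.4, 77.8]
tcp_rot: [-90.1, 60.1, -66.0]
contact_force: [-0.7, 1.5, -2.1]
finger_gap: 0.4
```

```bash
python3 look.py k8; 
python3 plan.py .18 .165 .15 .135 .12 .105 .09 .075 .06 .045 .03 .015 0
```

```text
12.85 [-21.2  39.9 -45.  130.2  58.8  62.5 -88.3] [405.9 166.4  77.8] out 145.9 s -25.0 F [-0.7  1.5 -2.1]
0.18 146.0 81.0 [-0.0024 -0.002   0.0001  0.0007 -0.0009 -0.0025]
0.165 146.0 78.0 [-0.0005 -0.0005  0.0001  0.0007 -0.0009 -0.0025]
0.15 146.0 76.0 [ 0.0014  0.001   0.0001  0.0007 -0.0009 -0.0025]
0.135 147.0 73.0 [ 0.0033  0.0024  0.0001  0.0007 -0.0009 -0.0025]
0.12 147.0 71.0 [ 0.0052  0.0038  0.0001  0.0007 -0.0009 -0.0025]
0.105 147.0 69.0 [ 0.0072  0.0052  0.0001  0.0007 -0.0009 -0.0025]
0.09 147.0 66.0 [ 0.0092  0.0066  0.0001  0.0007 -0.0009 -0.0025]
0.075 147.0 64.0 [ 0.0112  0.0079  0.0001  0.0007 -0.0009 -0.0025]
0.06 147.0 61.0 [ 0.0132  0.0092  0.0001  0.0007 -0.0009 -0.0025]
0.045 147.0 59.0 [ 0.0153  0.0104  0.0001  0.0007 -0.0009 -0.0025]
0.03 148.0 57.0 [ 0.0173  0.0117  0.0001  0.0007 -0.0009 -0.0025]
0.015 148.0 54.0 [ 0.0194  0.0129  0.0001  0.0007 -0.0009 -0.0025]
0.0 147.0 52.0 [ 0.0215  0.014   0.0001  0.0007 -0.0009 -0.0025]
```

View pics/k8.png

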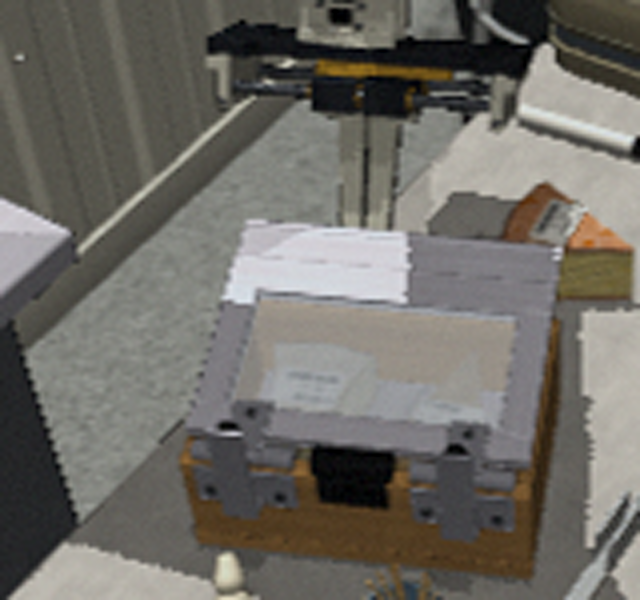

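>>> drive_tool(rows=[[0.0014,0.001,0,0,0,0,255],[0.0033,0.0024,0,0,0,0,255],[0.0052,0.0038,0,0,0,0,255],[0.0072,0.0052,0,0,0,0,255],[0.0092,0.0066,0,0,0,0,255],[0.0112,0.0079,0,0,0,0,255],[0.0132,0.0092,0,0,0,0,255],[0.0153,0.0104,0,0,0,0,255],[0.0173,0.0117,0,0,0,0,255],[0.0185,0.0123,0,0,0,0,255]])

```text
clock: 13.73
tcp_pos: [405.1, 167.9, 54.9]
tcp_rot: [-90.2, 60.2, -66.0]
contact_force: [-0.7, 1.1, -2.8]
finger_gap: 0.6
```

```bash
python3 look.py k9; 
python3 plan.py .03 .015 0 -.015 -.03 -.045 -.06
```

```text
13.7333 [-22.4  42.4 -43.9 130.8  61.3  61.6 -91.4] [405.1 167.9  54.9] out 147.6 s -25.2 F [-0.7  1.1 -2.8]
0.03 148.0 57.0 [-0.0015 -0.0009  0.0001  0.0009 -0.0011 -0.0028]
0.015 148.0 54.0 [ 0.0006  0.0002  0.0001  0.0009 -0.0011 -0.0028]
0.0 147.0 52.0 [ 0.0027  0.0014  0.0001  0.0009 -0.0011 -0.0028]
-0.015 147.0 49.0 [ 0.0048  0.0025  0.0001  0.0009 -0.0011 -0.0028]
-0.03 147.0 47.0 [ 0.0069  0.0036  0.0002  0.0009 -0.0011 -0.0028]
-0.045 147.0 45.0 [ 0.0091  0.0047  0.0002  0.0009 -0.0011 -0.0028]
-0.06 147.0 42.0 [ 0.0112  0.0057  0.0002  0.0009 -0.0011 -0.0028]
```

View pics/k9.png

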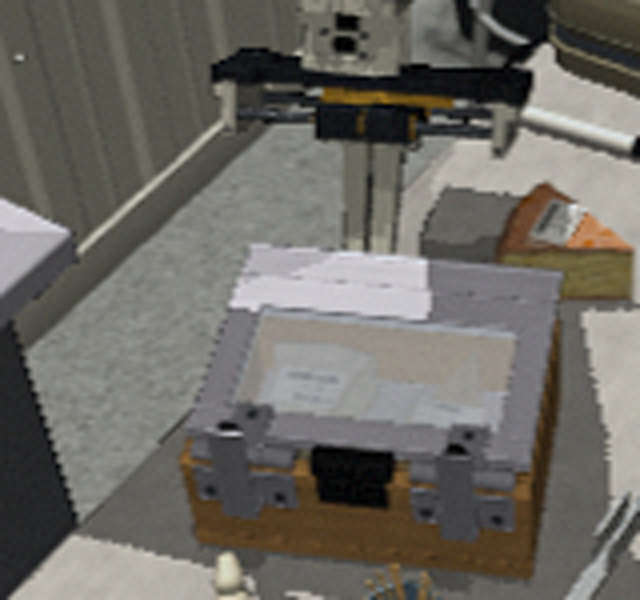

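>>> drive_tool(rows=[[0.0017,0.0008,0,0,0,0,255],[0.0034,0.0017,0,0,0,0,255],[0.005,0.0026,0,0,0,0,255],[0.0065,0.0034,0,0,0,0,255],[0.008,0.0042,0,0,0,0,255],[0.0095,0.0049,0,0,0,0,255],[0.0112,0.0057,0,0,0,0,255]])

```text
clock: 14.37
tcp_pos: [405.4, 167.2, 42.2]
tcp_rot: [-90.2, 60.2, -66.0]
contact_force: [-0.1, 0.2, -0.3]
finger_gap: 0.6
```

```bash
python3 look.py k10; 
python3 plan.py -.06 -.075 -.09 -.105 -.12; python3 - <<'E'
from h import *
W=snapshot("wrist"); cv2.imwrite("pics/k10w.png",W["pixels"][:,:,::-1])
E
```

```text
14.3667 [-22.8  43.8 -43.2 131.2  62.9  61.  -93.1] [405.4 167.2  42.2] out 146.9 s -25.2 F [-0.1  0.2 -0.3]
-0.06 147.0 42.0 [-0.0004 -0.0001  0.0002  0.0009 -0.0013 -0.0026]
-0.075 147.0 40.0 [ 0.0018  0.0009  0.0002  0.0009 -0.0013 -0.0026]
-0.09 147.0 37.0 [ 0.004   0.0019  0.0002  0.0009 -0.0013 -0.0026]
-0.105 146.0 35.0 [ 0.0062  0.0029  0.0002  0.0009 -0.0013 -0.0026]
-0.12 146.0 33.0 [ 0.0084  0.0038  0.0002  0.0009 -0.0013 -0.0026]
```

View pics/k10.png

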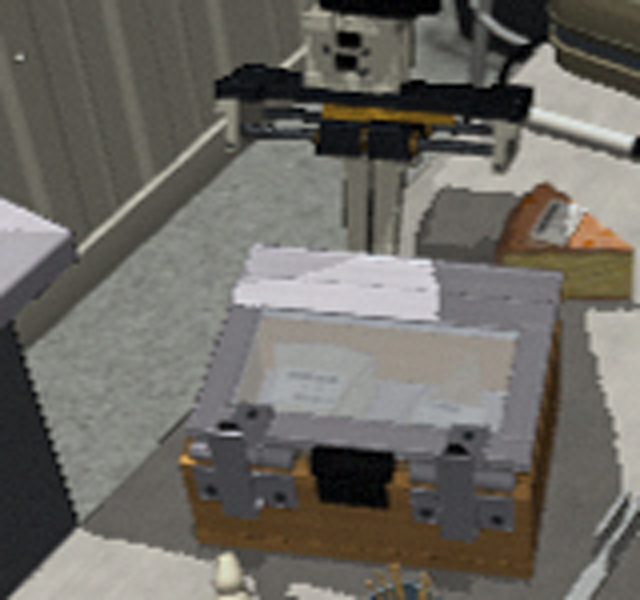

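View pics/k10w.png

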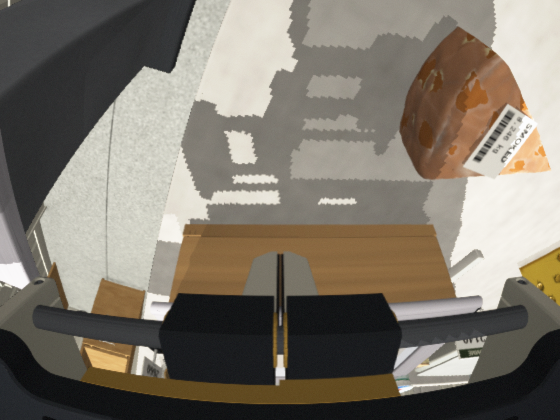

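>>> drive_tool(rows=[[-0.0025,0.0043,0,0,0,0,255],[-0.0075,0.013,0,0,0,0,255],[-0.015,0.026,0,0,0,0,255],[-0.034,0.038,0,0,0,0,255],[-0.065,0.043,0,0,0,0,255],[-0.099,0.041,0,0,0,0,255],[-0.134,0.032,0,0,0,0,255],[-0.171,0.017,0,0,0,0,255],[-0.171,0.017,0,0,0,0,255],[-0.171,0.017,0,0,0,0,255]])

```text
clock: 15.3
tcp_pos: [364.2, 261.1, 183.8]
tcp_rot: [-89.7, 60.3, -65.6]
contact_force: [1.0, -0.0, -0.7]
finger_gap: 0.4
```

```bash
python3 look.py k11; python3 - <<'E'
from h import *
W=snapshot("wrist"); cv2.imwrite("pics/k11w.png",W["pixels"][:,:,::-1])
W=snapshot("side"); cv2.imwrite("pics/k11s.png",W["pixels"][:,:,::-1])
E
```

```text
15.3 [-26.4  32.7 -51.4 120.   43.8  73.7 -80.6] [364.2 261.1 183.8] out 249.4 s -24.4 F [ 1.  -0.  -0.7]
```

View pics/k11s.png

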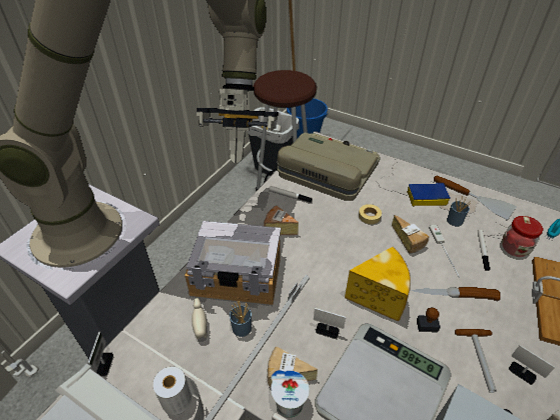

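View pics/k11w.png

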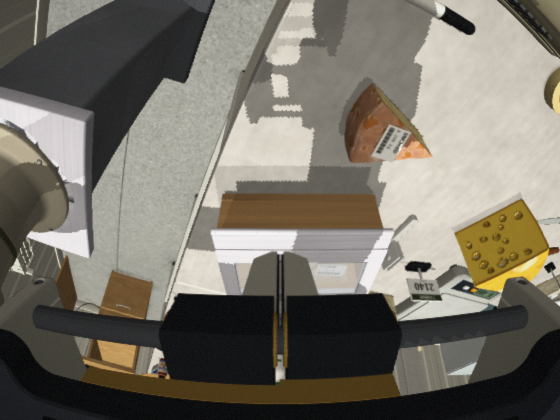

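View pics/k11.png

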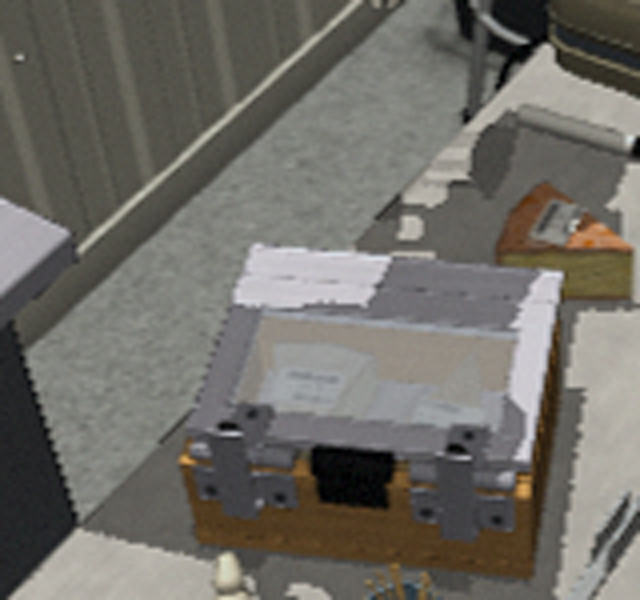

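>>> drive_tool(rows=[[-0.01,0,0,0,0,0,255],[-0.02,0,0,0,0,0,255],[-0.02,0,0,0,0,0,255],[-0.02,0,0,0,0,0,255],[-0.02,0,0,0,0,0,255]])

```text
clock: 15.87
tcp_pos: [360.2, 267.4, 198.4]
tcp_rot: [-90.4, 60.1, -66.2]
contact_force: [0.5, 0.3, -0.3]
finger_gap: 0.7
```

```bash
python3 - <<'E'
from cell import *
import cv2, numpy as np
S=snapshot("side")["pixels"]; a=cv2.imread("pics/a_side.png")[:,:,::-1]
for n,(x0,y0,x1,y1) in dict(pot=(228,300,255,338),lamb=(188,295,212,342)).items():
    print(n,np.abs(S[y0:y1,x0:x1].astype(int)-a[y0:y1,x0:x1]).mean())
o=get_obs(); print(o["clock"],o["contact_force"],np.abs(o["qd"]).max())
print(finish_job())
E
```

```text
pot 4.973684210526316
lamb 8.763593380614656
15.9167 [ 0.32279254  0.03252944 -1.5391297 ] 0.17776310202323867
the job is handed in; nothing more can be done
None
```

The lid is shut and the hand is clear; I handed the job in at about 15.9 s of the 48 s allowed.

- **Tipping:** I pushed the lid from behind with the shut fingertips until it was past upright (about 1.40 rad in the first picture after release). I then took the finger up and away, and the lid fell by itself to about 1.1 rad.
- **Catching:** I brought the finger, tilted 60°, round to the front and under the lip. It caught the lid from below at about 0.8 rad, with about 2 N at the wrist. I lowered it at about 0.24 rad/s, slowing to about 0.15–0.2 rad/s at the end.
- **Force on the lid:** the highest wrist reading I saw at the end of any move was about 3 N. At the bottom the reading fell to near zero and the lip stayed put while the finger sank on and drew back outward.

**Last checks:**
- The lip corner was in the same place in the side picture before and after the hand withdrew.
- The picks, lamb and portion looked unmoved by eye. Against the first picture, the mean pixel differences were 5 for the pot and 9 for the lamb, part of it probably the arm's changed shadows. I did not run that comparison on the portion.
- The final force reading was about 1.5 N with nothing near the hand, a bit above the ±1 N noise I usually saw.

**Disagreements:**
- The pictures put the real fingertips about 20 mm short of the reported TCP, so I chose depths that would work either way.
- My camera estimates of the lid angle ran up to about 0.05 rad above the angle implied by the finger's position.

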